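# Unpile the goods for the cabinet's middle shelf

## Task

Take apart the pile on the storeroom bench and put each thing into its own holder: stand the glass jar of nails in the yellow stock bin, lay the orange drill-bit case flat in the recess of the black foam insert, stand the red solvent tin in the square galvanised spill tray and the green water-based tin in the round white tray. Keep everything upright, set it down rather than dropping it, and leave the chrome level where it is.

Things in the scene. Friction and masses are not known exactly. Their poses are not given: they have to be found in the camera images.
- nail_jar_center (a point): the glass jar of nails with a black twist cap, on top of the pile: an upright straight cylinder 50 mm across and 94 mm tall (cap as wide as the glass), about 0.34 kg. Point at its centre, 47 mm above its underside; z up.
- bit_case_center (a point): the orange plastic drill-bit case, lying flat across both tin lids, under the jar: 104 mm long (its x) by 46 mm wide (its y) by 44 mm high (z up), about 0.24 kg. Point at its centre, 22 mm above its underside.
- red_tin_center (a point): the sealed tin with red body and red lid (solvent paint), one of the two that carry the case: upright cylinder 64 mm across, 75 mm tall, about 0.32 kg. Point at its centre, 37.5 mm above its underside. The tins' axes are 104 mm apart (40 mm gap between them), on the case's x line, 52 mm either side of its centre.
- green_tin_center (a point): the sealed tin with green body and green lid (water-based paint), the other one under the case: the same size and mass as the red tin. Point at its centre, 37.5 mm above its underside.
- stock_bin: fixed open yellow plastic stock bin for the jar: 90 by 90 mm outside, inside 84 by 84 mm, floor 3 mm thick; side and back walls stand 42 mm above the bench, the front wall (its -x side, with a blank label) 20 mm. Origin at the centre of its underside on the bench; z up.
- foam_insert: fixed black foam drawer insert with a blue-floored recess for the case: 144 mm long (its x) by 88 mm wide (its y). Recess 126 mm (x) by 68 mm (y) at its middle; recess floor 6 mm above the bench, black rim 14 mm above the bench (8 mm above the recess floor): fingers that stay at least 10 mm above the case's underside clear the rim. Origin at the centre of its underside on the bench; z up.
- spill_tray: fixed square galvanised-steel spill tray for the red tin: 100 by 100 mm outside, inside 94 by 94 mm, floor 3 mm thick, lip 23 mm above the bench. Origin at the centre of its underside on the bench; z up.
- white_tray: fixed round white plastic tray for the green tin: 100 mm across at the rim, flat floor inside about 88 mm across and 3 mm thick, rim 18 mm above the bench. Origin at the centre of its underside on the bench; z up.
- level: the chrome torpedo level standing on its base on the bench beyond the pile as seen from the robot, loose, to be left alone: 230 mm long (its x), 22 mm wide, 46 mm high. Origin at the centre of its underside.
Not all that is in view belongs to the job. What is shaped like the part that bears bit_case_center but blue is not meant. What is shaped like the part that bears red_tin_center but purple is not meant.

How it is judged:
By the outcome, as a careful person would: the job done as asked, in the order asked, and still so for the second after the job is handed in, with the robot touching nothing.
It also fails if it takes over 106 s, if anything falls off the work surface, if the arm or the gripper's body presses on something with over 40 N, if the wrist force passes 120 N, or if a joint passes its speed limit or range.

## Robot

A 7-joint arm with a two-finger parallel gripper is mounted at the origin on the work surface. World frame = base frame: x ahead of the robot, y to its left, z up, the work surface at z = 0. Lengths are in m, angles in rad, forces in N, time in s.
With the tool pointing down it reaches from about 0.4 to 0.85 m from the base axis. Payload 4.5 kg.
Tool frame: the origin (TCP) lies at the very end of the fingers, on their centre line; the grasp point (between the pads) lies 19 mm behind it (r.grip_depth is the distance from the TCP to the grasp point, in m); z points along the fingers, x is the direction in which the jaws open and shut, and the axes are right-handed (so a half turn about z gives the same grasp; the last joint's range is limited). The gripper opens to 88 mm and grips with 3 to 60 N. Pads are 18 mm wide; open, the fingers measure 123 mm over their backs; the gripper's body (75 mm by 187 mm) begins 45 mm behind the grasp point.
Start: joints at [1.187, 0.689, -0.195, 1.565, 0.157, 0.902, -0.215], TCP at [0.254, -0.571, 0.239] pointing down, gripper open.
Joint ranges: [-3.01, 3.01], [-0.46, 2.08], [-1.47, 1.51], [0.13, 2.56], [-1, 4.14], [0.04, 2.09], [-2.66, 2.66]. Speed limits (rad/s): [2.57, 2.57, 3.14, 3.14, 3.14, 3.14, 3.14].

## Interface

Orientations are given as a unit quaternion [x, y, z, w].
In Python, from plant import r gives the robot as it stands. The module is installed in compiled form; this text tells all that it offers.
- The arm moves only by the shell command python3 -m jog 'ROWS' [FORCE]. ROWS is JSON, a list of rows, each a list of 5 numbers: the shift along the tool's x, y, z in units of 1 m (1.0 is 1 m), then the turn about the tool's z in units of 360 degrees (1.0 is 360 degrees), then the closure, from 0 (fully open) to 1 (shut). In form: [[dx, dy, dz, yaw, fingers], ...]. A call has 1 to 20 rows; each row shifts and turns the commanded pose from where the row before left it, along the tool's axes as they then stand; what a row does not reach is not made up. A row lasts 1/10 s, in which the tool goes at most 50 mm and 8.59 degrees, less where a joint would pass 70% of its speed; a pose out of reach is approached as far as the arm can. A call with a number of a shift or a turn outside -1 to 1 is refused whole. A call with a gripper value outside its range is refused whole. The fingers move at their own pace and stop on an object; FORCE is the grip in N (left out, the last holds). Time passes only in rows, so rows that do not move let the fingers close. It gives the time, the measured TCP pose, the force and the opening at its end, in the units of the state.
- r.get_state(): the state, without advancing time (a new reading comes with each control period).
- r.snapshot(name): name is "side" or "top"; returns the picture (400x640x3 uint8, red, green, blue); there is no depth.
- r.get_calibration(name): a dict with "mtx" (3x3 intrinsics, pixels), "R" (3x3) and "t" (3): a world point X has camera coordinates R X + t. Camera axes: x right, y down, z forward; pixel columns grow to the right and rows downward; lengths in m; the calibration is good to about 2 mm. A picture is of the moment at which its call begins. get_calibration takes no time and is no camera call.
- r.finish_job(): hands the job in, once; it reports no verdict.
Trained networks look in the newest picture that a camera, given by its name, has taken for a name from the list of things; names that differ only in an ending like _2 or _b are one class to them, and where a whole thing is asked for, a point or a joint stands for the part that bears it (a point fixed in the world has none). Each returns a list of dicts, best first, with "score" (0 to 1); they miss things now and then, are a little off and sometimes report something else, mostly with a low value. They report only what shows in the picture. A call takes as long as a camera call. They do not tell look-alikes from the thing itself.
- r.cut_out(thing, camera): "pixels" (400x640 bool, what is visible of it) and "rect" ([left, top, right, bottom] in pixels, round what is visible of it).
The state is a dict: "clock": time; "q": joint angles; "qd": joint speeds; "joint_torque": joint torques, N m; "tool_pos": TCP position; "eef_rot": TCP orientation; "contact_force": force on the tool from outside, world axes, zero at the start; "moment": the same for the moment, N m; "opening": opening from 0.0 (shut) to 1.0 (fully open).
Only numpy, scipy, OpenCV 4.12 (cv2) and the standard library are available. Lean on these libraries where they do the work, as an engineer would, in place of code of your own. Each camera call takes 0.05 s, during which the arm holds its last target.

## Working session

There is one attempt and no reset: what is moved stays moved. The work goes in short steps, Python scripts to look and compute and a shell command to move; the robot and the scene stay as the last step left them, time stands still between calls to the robot, and variables do not carry over. Pictures are saved under pics/ and viewed, and the job is handed in when it is done.

```bash
mkdir -p pics; python3 - <<'E'
from plant import r
import cv2,numpy as np
print(r.get_state())
for n in("side","top"):
    im=r.snapshot(n); cv2.imwrite(f"pics/{n}0.png",im[:,:,::-1])
    c=r.get_calibration(n); print(n,c, -c["R"].T@c["t"])
E
```

```text
{'clock': 0.0, 'q': array([ 1.18678978,  0.68998024, -0.19451711,  1.56635837,  0.1573086 ,
        0.90249806, -0.2151124 ]), 'qd': array([ 0.00021566,  0.00014631,  0.00013851,  0.00033904, -0.00117082,
        0.0005944 , -0.00092513]), 'joint_torque': array([ 3.66884360e-04, -5.27571988e+01, -1.26664750e+00, -1.53427881e+01,
       -5.26259327e-02,  6.63642946e-03,  1.53787732e-04]), 'tool_pos': array([ 0.25329121, -0.57067266,  0.23790863]), 'eef_rot': array([ 8.38400249e-01, -5.45054279e-01, -8.11904226e-04, -4.44257134e-04]), 'contact_force': array([0.24651337, 0.94318567, 0.20390798]), 'moment': array([-0.00813097,  0.00377322,  0.02329866]), 'opening': 0.9992232607311751}
side {'mtx': array([[467.85849166,   0.        , 313.19084554],
       [  0.        , 467.85849166, 198.72826424],
       [  0.        ,   0.        ,   1.        ]]), 'R': array([[-0.74846594, -0.66316935, -0.00227104],
       [-0.36912138,  0.41943777, -0.82934996],
       [ 0.55095203, -0.61990191, -0.55872487]]), 't': array([0.370219  , 0.30771478, 0.92216623])} [-0.11738894  0.6881033   0.77128123]
top {'mtx': array([[394.35322097,   0.        , 316.33353773],
       [  0.        , 394.35322097, 195.77744626],
       [  0.        ,   0.        ,   1.        ]]), 'R': array([[ 0.02313796, -0.99890096,  0.04076158],
       [-0.98883988, -0.02886912, -0.14615838],
       [ 0.1471745 , -0.03692487, -0.98842107]]), 't': array([-0.02993287,  0.52377518,  0.98140685])} [0.37418431 0.02145928 1.04781746]
```

View pics/side0.png

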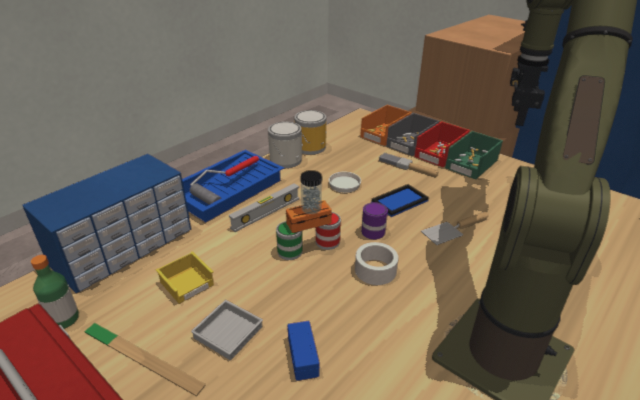

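View pics/top0.png

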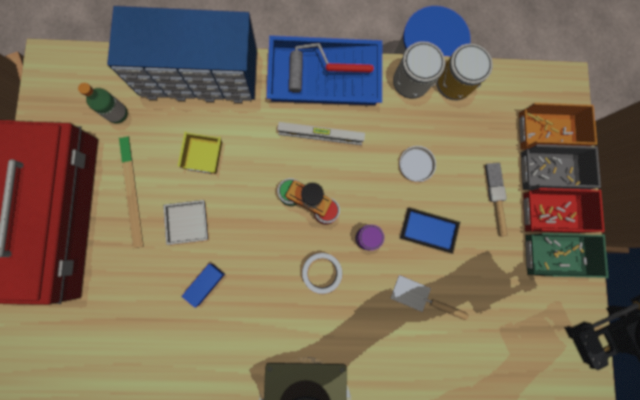

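```bash
cat > h.py <<'E'
import numpy as np,cv2
from scipy.optimize import minimize
def cyl(rad,z0,z1,n=40):
    a=np.linspace(0,2*np.pi,n,endpoint=False)
    return np.array([[rad*np.cos(t),rad*np.sin(t),z] for z in(z0,z1) for t in a])
def box(l,w,z0,z1):
    return np.array([[i*l/2,j*w/2,z] for i in(-1,1) for j in(-1,1) for z in(z0,z1)])
def proj(c,P):
    X=P@c["R"].T+c["t"]; u=X@c["mtx"].T; return u[:,:2]/u[:,2:]
def place(P,p):
    c,s=np.cos(p[2]),np.sin(p[2])
    return np.c_[P[:,0]*c-P[:,1]*s+p[0],P[:,0]*s+P[:,1]*c+p[1],P[:,2]]
S=4
def sil(c,P,p):
    h=cv2.convexHull(((proj(c,place(P,p))+.5)*S-.5).astype(np.float32))
    m=np.zeros((400*S,640*S),np.uint8); cv2.fillPoly(m,[np.round(h).astype(np.int32)],1)
    return cv2.resize(m.astype(np.float32),(640,400),interpolation=cv2.INTER_AREA)
def back(c,uv,z):
    d=c["R"].T@np.linalg.solve(c["mtx"],[uv[0],uv[1],1]); o=-c["R"].T@c["t"]
    return (o+d*(z-o[2])/d[2])[:2]
def fit(views,P,p0,yaw=True,sym=np.pi/2):
    # views: list of (calib, mask, ignore)
    def f(v):
        q=np.array([v[0],v[1],v[2] if yaw else 0]); e=0
        for c,m,ig in views:
            s=sil(c,P,q); k=~ig
            e+=1-np.minimum(s,m)[k].sum()/np.maximum(s,m)[k].sum()
        return e/len(views)
    best=None
    for y in (np.linspace(0,sym,6,endpoint=False) if yaw else [0]):
        x0=np.array([p0[0],p0[1],y]); sx=np.vstack([x0,x0+[.015,0,0],x0+[0,.015,0],x0+[0,0,.2]])
        if not yaw: sx=sx[:3,:2]; x0=x0[:2]
        o=minimize(f,x0,method="Nelder-Mead",options=dict(initial_simplex=sx,xatol=1e-4,fatol=1e-4,maxiter=150))
        if best is None or o.fun<best.fun:best=o
    return best.x,best.fun
E
cat > m.py <<'E'
from plant import r
from h import *
C={n:r.get_calibration(n) for n in("side","top")}
names={"nail_jar_center":(cyl(.025,.119,.213),0,0),"bit_case_center":(box(.104,.046,.075,.119),1,np.pi),"red_tin_center":(cyl(.032,0,.075),0,0),"green_tin_center":(cyl(.032,0,.075),0,0),
"stock_bin":(None,1,0),"foam_insert":(box(.144,.088,0,.014),1,np.pi),"spill_tray":(box(.1,.1,0,.023),1,np.pi/2),"white_tray":(cyl(.05,.015,.018),0,0),"level":(box(.23,.022,0,.046),1,np.pi)}
names["stock_bin"]=(np.vstack([box(.09,.09,0,.02),box(.09,.09,0,.042)[4:]]),1,2*np.pi)
M={}
for cam in C:
    im=r.snapshot(cam)
    for n in names:
        for d in r.cut_out(n,cam)[:3]:
            print(cam,n,round(d["score"],2),np.round(d["rect"]),d["pixels"].sum())
            M.setdefault((cam,n),[]).append(d["pixels"])
import pickle;pickle.dump((C,M),open("m.pkl","wb"))
E
python3 m.py
```

```text
side nail_jar_center 0.8 [302. 169. 324. 213.] 896
side bit_case_center 0.64 [287. 319. 320. 381.] 1511
side bit_case_center 0.61 [227. 184. 298. 237.] 1301
side bit_case_center 0.55 [285. 199. 331. 230.] 855
side red_tin_center 0.94 [360. 202. 389. 238.] 837
side red_tin_center 0.57 [316. 212. 342. 252.] 724
side green_tin_center 0.75 [276. 220. 303. 258.] 771
side stock_bin 0.62 [156. 252. 214. 301.] 1833
side foam_insert 0.79 [370. 186. 427. 216.] 955
side foam_insert 0.36 [315. 212. 341. 249.] 674
side spill_tray 0.93 [195. 298. 262. 361.] 2435
side white_tray 0.73 [330. 171. 361. 193.] 548
side level 0.67 [228. 184. 299. 234.] 1384
side level 0.21 [373. 185. 427. 217.] 994
top nail_jar_center 0.63 [301. 182. 326. 209.] 500
top bit_case_center 0.94 [182. 266. 225. 307.] 911
top bit_case_center 0.7 [286. 180. 331. 219.] 522
top bit_case_center 0.17 [178. 131. 221. 172.] 1413
top red_tin_center 0.76 [356. 225. 383. 251.] 622
top red_tin_center 0.75 [317. 200. 338. 226.] 273
top green_tin_center 0.68 [278. 178. 297. 205.] 273
top green_tin_center 0.43 [163. 203. 206. 243.] 1671
top stock_bin 0.81 [177. 131. 221. 175.] 1471
top foam_insert 0.71 [399. 209. 458. 255.] 1792
top spill_tray 0.78 [162. 204. 204. 246.] 1700
top white_tray 0.69 [398. 147. 439. 180.] 1045
top white_tray 0.37 [278. 120. 361. 144.] 1203
top level 0.95 [281. 122. 362. 145.] 1063
```

```bash
cat > f.py <<'E'
import pickle
from h import *
C,M=pickle.load(open("m.pkl","rb"))
ix={("side","bit_case_center"):2,("top","bit_case_center"):1,("side","red_tin_center"):1,("top","red_tin_center"):1}
m={k:v[ix.get(k,0)] for k,v in M.items()}
src=open("m.py").read(); s=src[src.index("names="):src.index("M={}")]; exec(s)
hid={"bit_case_center":["nail_jar_center"],"red_tin_center":["nail_jar_center","bit_case_center"],"green_tin_center":["nail_jar_center","bit_case_center"]}
k=np.ones((3,3),np.uint8); R={}
for n,(P,yaw,sym) in names.items():
    vs=[]
    for c in C:
        ig=np.zeros((400,640),bool)
        for h in hid.get(n,[]): ig|=cv2.dilate(m[c,h].astype(np.uint8),k).astype(bool)
        vs.append((C[c],m[c,n].astype(np.float32),ig))
    ys,xs=np.nonzero(m["top",n]); p0=back(C["top"],(xs.mean(),ys.mean()),P[:,2].mean())
    out=[np.round(np.r_[(a:=fit(v,P,p0,yaw,sym or 1))[0],a[1]],4) for v in(vs,vs[:1],vs[1:])]
    print(n,*out); R[n]=out[0]
for c in C:
    im=cv2.imread(f"pics/{c}0.png")
    im=cv2.resize(im,None,fx=4,fy=4,interpolation=cv2.INTER_CUBIC)
    for n in names:
        p=np.r_[R[n][:-1],0][:3]
        h=cv2.convexHull(((proj(C[c],place(names[n][0],p))+.5)*4-.5).astype(np.float32)).astype(int)
        cv2.polylines(im,[h],True,(255,0,255),1)
    x0,y0=(150,150) if c=="side" else (150,110)
    cv2.imwrite(f"pics/fit_{c}.png",cv2.resize(im[y0*4:(y0+215)*4,x0*4:(x0+310)*4],(800,555)))
E
python3 f.py
```

```text
nail_jar_center [ 0.5049 -0.0024  0.0838] [ 0.5034 -0.0026  0.0335] [ 0.5066 -0.0008  0.0586]
bit_case_center [0.5087 0.0027 1.1245 0.079 ] [0.5088 0.0014 1.1609 0.0682] [0.5087 0.0028 1.1183 0.0742]
red_tin_center [ 0.4838 -0.0431  0.1544] [ 0.4819 -0.0431  0.0506] [ 0.4884 -0.0414  0.1195]
green_tin_center [0.531  0.0497 0.0819] [0.533  0.0463 0.0385] [0.5316 0.05   0.0856]
stock_bin [ 0.6319  0.29   -0.1219  0.083 ] [ 0.6298  0.2891 -0.1007  0.0666] [0.6342 0.2915 1.4501 0.0573]
foam_insert [ 0.4457 -0.3242  1.3199  0.0913] [ 0.444  -0.3271  1.3177  0.1157] [ 0.4467 -0.3233  1.3175  0.0471]
spill_tray [0.4497 0.3189 0.15   0.0545] [0.4481 0.3178 0.1406 0.0297] [0.4514 0.3206 1.7344 0.0396]
white_tray [ 0.6248 -0.2877  0.1061] [ 0.6197 -0.2831  0.1595] [ 0.6255 -0.2885  0.0332]
level [ 0.6968 -0.0271  1.4803  0.0696] [ 0.6961 -0.0261  4.6359  0.0468] [ 0.697  -0.0266  1.476   0.0845]
```

View pics/fit_side.png

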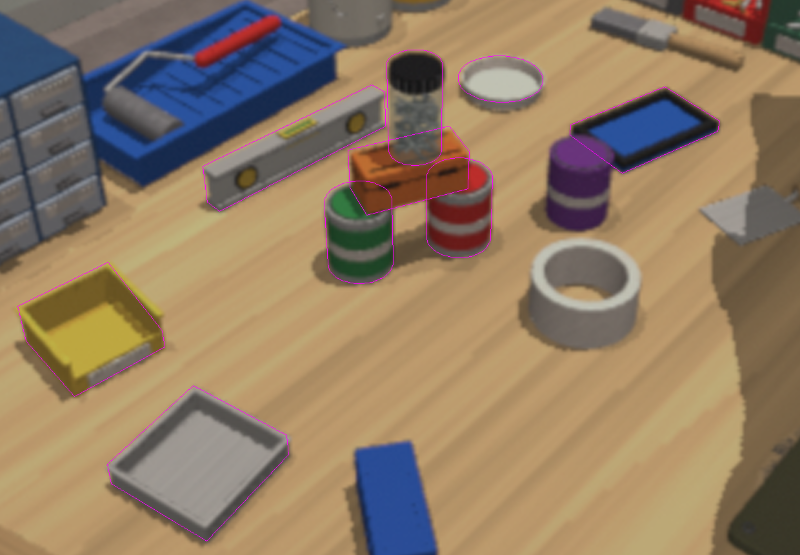

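View pics/fit_top.png

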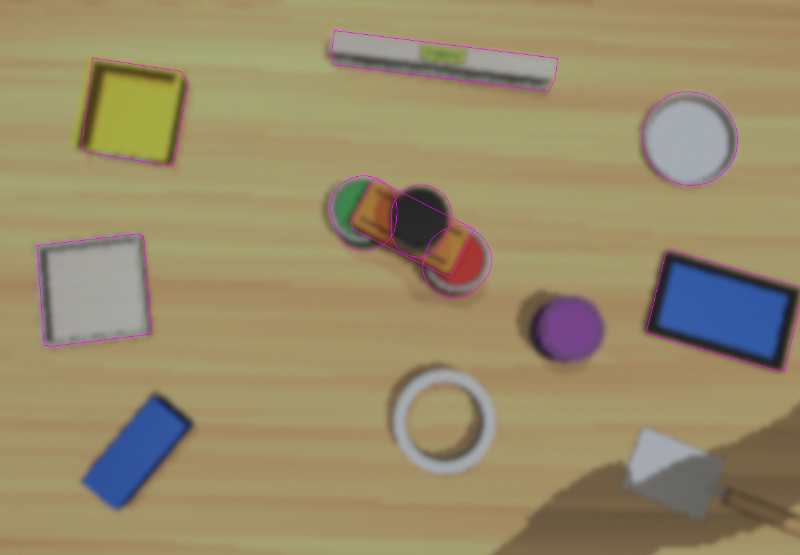

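The pictures show the fits hugging the things. Candidates:
- **Case:** the orange one at top (311,199), side (308,216). The blue box at top (203,285), side (303,349) is a look-alike.
- **Red tin:** top (327,211), side (328,231). The purple tin at top (370,237), side (374,220) is a look-alike.
- **Jar and green tin:** only one of each, the jar at side (311,190) and the green tin at side (289,240).

The fit crops already show these close up, with the colours as described.

```bash
cat > to.py <<'E'
import sys,numpy as np
from plant import r
from scipy.spatial.transform import Rotation as Q
s=r.get_state(); R=Q.from_quat(s["eef_rot"]).as_matrix()
t=np.array([float(a) for a in sys.argv[1:4]])
d=R.T@(t-s["tool_pos"]); yaw=np.degrees(np.arctan2(R[1,0],R[0,0]))
print("clock",round(s["clock"],2),"pos",np.round(s["tool_pos"],4),"yaw",round(yaw,2),"tilt z",np.round(R[:,2],4),"open",round(s["opening"],3),"F",np.round(s["contact_force"],2))
print("delta now",np.round(d,4))
if len(sys.argv)>4:
    ty=float(sys.argv[4]); dy=(ty-yaw+90)%180-90
    R2=Q.from_rotvec([0,0,np.radians(dy)]).as_matrix()@R
    print("turn about tool z (units)",round(-dy/360,4),"deg",-dy,"delta after turn",np.round(R2.T@(t-s["tool_pos"]),4))
E
python3 to.py 0.505 -0.002 0.26
```

```text
clock 1.1 pos [ 0.2536 -0.5712  0.2387] yaw -66.06 tilt z [ 0.e+00 -1.e-04 -1.e+00] open 0.999 F [0.92 0.3  0.62]
delta now [-0.4183 -0.4607 -0.0213]
```

```bash
python3 -m jog '[[0,0,-0.012,0,0],[0,0,-0.012,0,0],[-0.0232,-0.0256,0,0,0],[-0.0232,-0.0256,0,0,0],[-0.0232,-0.0256,0,0,0],[-0.0232,-0.0256,0,0,0],[-0.0232,-0.0256,0,0,0],[-0.0232,-0.0256,0,0,0],[-0.0232,-0.0256,0,0,0],[-0.0232,-0.0256,0,0,0],[-0.0232,-0.0256,0,0,0],[-0.0232,-0.0256,0,0,0],[-0.0232,-0.0256,0,0,0],[-0.0232,-0.0256,0,0,0],[-0.0232,-0.0256,0,0,0],[-0.0232,-0.0256,0,0,0],[-0.0232,-0.0256,0,0,0],[-0.0232,-0.0256,0,0,0],[0,0,0,0,0],[0,0,0,0,0]]' 20; python3 to.py 0.505 -0.002 0.17
```

```text
clock: 3.1
tool_pos: [0.478, -0.0653, 0.2636]
eef_rot: [0.839, -0.544, 0.001, -0.0]
contact_force: [-0.4, -1.5, 0.1]
opening: 0.997
clock 3.1 pos [ 0.478  -0.0653  0.2636] yaw -65.95 tilt z [ 1.7e-03 -4.0e-04 -1.0e+00] open 0.997 F [-0.38 -1.49  0.08]
delta now [-0.0469 -0.0503  0.0937]
```

```bash
python3 -m jog '[[-0.0117,-0.0126,0,0,0],[-0.0117,-0.0126,0,0,0],[-0.0117,-0.0126,0,0,0],[-0.0117,-0.0126,0,0,0],[0,0,0,0,0],[0,0,0,0,0]]' 20; python3 to.py 0.505 -0.002 0.17
python3 - <<'E'
from plant import r
import cv2
a=[cv2.resize(r.snapshot("side")[130:260,230:400],(400,306)),cv2.resize(r.snapshot("top")[130:260,230:400],(400,306))]
cv2.imwrite("pics/j1.png",cv2.hconcat(a)[:,:,::-1])
E
```

```text
clock: 3.7
tool_pos: [0.504, -0.0043, 0.2629]
eef_rot: [0.838, -0.546, 0.0, 0.001]
contact_force: [0.4, -0.3, -0.2]
opening: 1.0
clock 3.7 pos [ 0.504  -0.0043  0.2629] yaw -66.16 tilt z [-2.0e-04 -1.2e-03 -1.0e+00] open 1.0 F [ 0.37 -0.26 -0.22]
delta now [-0.0018 -0.0019  0.0929]
```

View pics/j1.png

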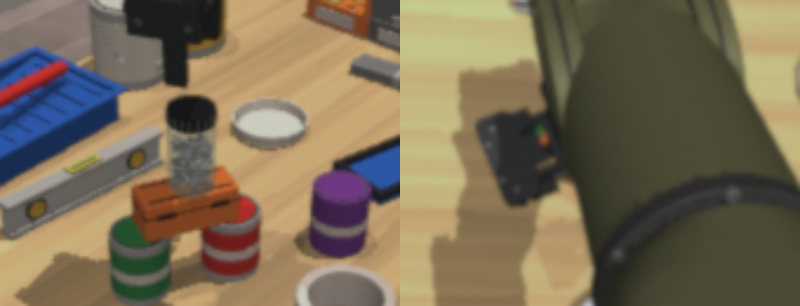

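```bash
python3 - <<'E'
from plant import r
from h import *
c=r.get_calibration("side");s=r.get_state()
p=s["tool_pos"]; x=np.array([np.cos(-1.155),np.sin(-1.155),0])*.044
u=proj(c,np.array([p,p+x,p-x]));print((u-[230,130])*[400/170,306/130])
E
python3 -m jog '[[-0.0018,-0.0019,0.02,0,0],[0,0,0.02,0,0],[0,0,0.02,0,0],[0,0,0.02,0,0],[0,0,0.013,0,0],[0,0,0,0,0],[0,0,0,0,0]]' 20; python3 to.py 0.505 -0.002 0.17
```

```text
[[191.0641209   59.37045198]
 [204.73131846  38.95876315]
 [176.46678309  81.17128687]]
clock: 4.5
tool_pos: [0.5054, -0.0011, 0.17]
eef_rot: [0.838, -0.546, 0.0, 0.0]
contact_force: [0.3, -0.3, 0.1]
opening: 0.998
clock 4.5 pos [ 0.5054 -0.0011  0.17  ] yaw -66.13 tilt z [-1.e-04 -5.e-04 -1.e+00] open 0.998 F [ 0.27 -0.32  0.08]
delta now [0.0007 0.0007 0.    ]
```

```bash
python3 -m jog '[[0,0,0,0,1],[0,0,0,0,1],[0,0,0,0,1],[0,0,0,0,1],[0,0,0,0,1],[0,0,0,0,1],[0,0,0,0,1],[0,0,0,0,1]]' 25; python3 to.py 0.505 -0.002 0.27
python3 - <<'E'
from plant import r
import cv2
cv2.imwrite("pics/j2.png",cv2.resize(r.snapshot("side")[130:260,230:400],(680,520))[:,:,::-1])
E
```

```text
clock: 5.3
tool_pos: [0.5054, 0.0002, 0.1699]
eef_rot: [0.838, -0.545, -0.0, -0.0]
contact_force: [-2.1, 1.1, 3.5]
opening: 0.561
clock 5.3 pos [5.054e-01 2.000e-04 1.699e-01] yaw -66.05 tilt z [ 1.e-04  2.e-04 -1.e+00] open 0.561 F [-2.09  1.09  3.53]
delta now [ 0.0018  0.0013 -0.1001]
```

View pics/j2.png

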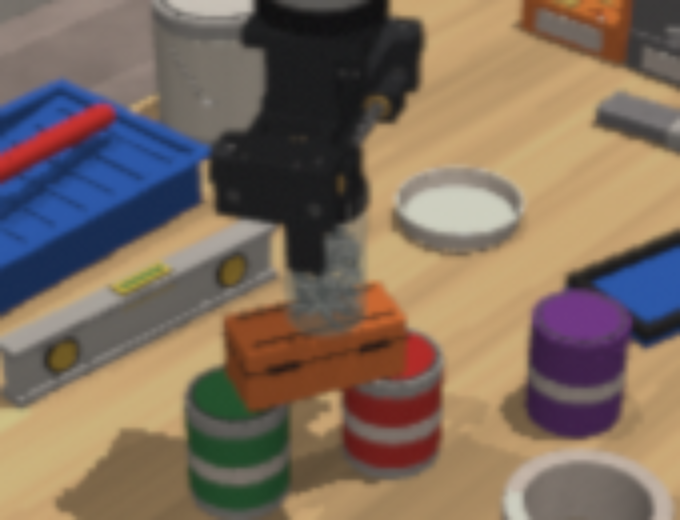

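```bash
python3 -m jog '[[0,0,-0.005,0,1],[0,0,-0.01,0,1],[0,0,-0.015,0,1],[0,0,-0.015,0,1],[0,0,-0.015,0,1],[0,0,-0.01,0,1],[0,0,0,0,1]]'; python3 to.py 0.632 0.29 0.18
```

```text
clock: 6.05
tool_pos: [0.5063, -0.0003, 0.2411]
eef_rot: [0.838, -0.545, 0.001, -0.001]
contact_force: [0.4, 0.2, -3.1]
opening: 0.562
clock 6.05 pos [ 5.063e-01 -3.000e-04  2.411e-01] yaw -66.09 tilt z [ 0.0029 -0.     -1.    ] open 0.562 F [ 0.38  0.21 -3.09]
delta now [-0.2145 -0.2325  0.0614]
```

```bash
python3 -m jog '[[-0.006,-0.0065,0,0,1],[-0.012,-0.013,0,0,1],[-0.0178,-0.0194,0,0,1],[-0.0178,-0.0194,0,0,1],[-0.0178,-0.0194,0,0,1],[-0.0178,-0.0194,0,0,1],[-0.0178,-0.0194,0,0,1],[-0.0178,-0.0194,0,0,1],[-0.0178,-0.0194,0,0,1],[-0.0178,-0.0194,0,0,1],[-0.0178,-0.0194,0,0,1],[-0.0178,-0.0194,0,0,1],[-0.012,-0.013,0,0,1],[-0.006,-0.0065,0,0,1],[0,0,0,0,1],[0,0,0,0,1]]'; python3 to.py 0.632 0.29 0.12
python3 - <<'E'
from plant import r
import cv2
cv2.imwrite("pics/j3.png",cv2.resize(r.snapshot("side")[150:330,110:340],(690,540))[:,:,::-1])
E
```

```text
clock: 7.65
tool_pos: [0.6311, 0.2888, 0.2389]
eef_rot: [0.838, -0.545, -0.0, 0.001]
contact_force: [0.1, 0.2, -3.5]
opening: 0.559
clock 7.65 pos [0.6311 0.2888 0.2389] yaw -66.09 tilt z [-0.0014 -0.002  -1.    ] open 0.559 F [ 0.06  0.2  -3.49]
delta now [-0.0009 -0.0015  0.1189]
```

View pics/j3.png

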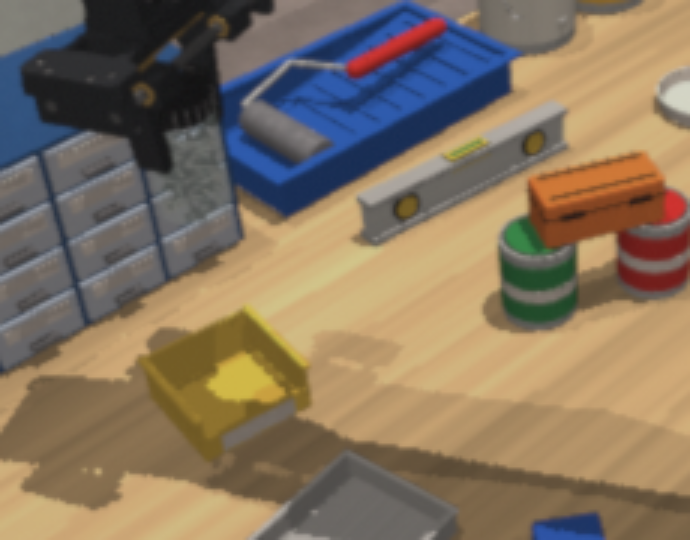

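```bash
python3 -m jog '[[-0.0009,-0.0015,0.01,0,1],[0,0,0.02,0,1],[0,0,0.025,0,1],[0,0,0.025,0,1],[0,0,0.02,0,1],[0,0,0.02,0,1],[0,0,0.02,0,1],[0,0,0.015,0,1],[0,0,0.007,0,1],[0,0,0,0,1],[0,0,0,0,1]]'; python3 to.py 0.632 0.29 0.054
python3 - <<'E'
from plant import r
import cv2
cv2.imwrite("pics/j4.png",cv2.resize(r.snapshot("side")[180:320,120:260],(560,560))[:,:,::-1])
E
```

```text
clock: 8.8
tool_pos: [0.6332, 0.2916, 0.0784]
eef_rot: [0.838, -0.545, 0.0, -0.001]
contact_force: [-0.0, 0.2, -3.4]
opening: 0.561
clock 8.8 pos [0.6332 0.2916 0.0784] yaw -66.07 tilt z [ 1.3e-03  6.0e-04 -1.0e+00] open 0.561 F [-0.01  0.23 -3.38]
delta now [0.001  0.0018 0.0244]
```

View pics/j4.png

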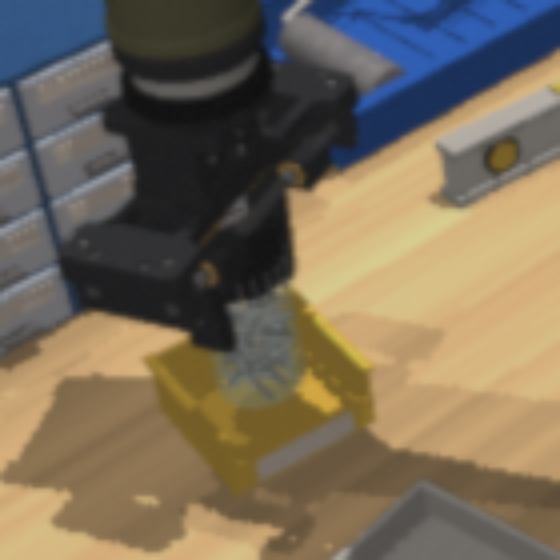

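Jar is over the bin (bottom at crop (262,395), inside the walls), no contact yet. Lowering gently.

```bash
python3 -m jog '[[0,0,0.006,0,1],[0,0,0.006,0,1],[0,0,0.005,0,1],[0,0,0.003,0,1],[0,0,0.002,0,1],[0,0,0.001,0,1],[0,0,0,0,1],[0,0,0,0,1]]'; python3 to.py 0.632 0.29 0.054
```

```text
clock: 9.65
tool_pos: [0.6327, 0.2915, 0.0549]
eef_rot: [0.838, -0.545, 0.0, -0.0]
contact_force: [0.3, -0.6, -3.2]
opening: 0.562
clock 9.65 pos [0.6327 0.2915 0.0549] yaw -66.06 tilt z [ 3.e-04  1.e-04 -1.e+00] open 0.562 F [ 0.3  -0.65 -3.16]
delta now [0.0011 0.0013 0.0009]
```

```bash
python3 -m jog '[[0,0,0.001,0,1],[0,0,0.001,0,1],[0,0,0,0,1],[0,0,0,0,1]]'; 
```

```text
clock: 10.05
tool_pos: [0.633, 0.2917, 0.0539]
eef_rot: [0.838, -0.545, 0.0, -0.0]
contact_force: [-2.7, -1.2, 6.0]
opening: 0.559
```

```bash
python3 -m jog '[[0,0,0,0,0.42],[0,0,0,0,0.35],[0,0,0,0,0.2],[0,0,0,0,0],[0,0,0,0,0],[0,0,0,0,0],[0,0,-0.01,0,0],[0,0,-0.02,0,0],[0,0,-0.03,0,0],[0,0,-0.03,0,0],[0,0,-0.03,0,0],[0,0,0,0,0]]'; python3 to.py 0.5087 0.0027 0.15 -25.6
```

```text
clock: 11.25
tool_pos: [0.6356, 0.293, 0.1786]
eef_rot: [0.838, -0.545, 0.002, -0.004]
contact_force: [0.1, -0.2, 0.8]
opening: 0.995
clock 11.25 pos [0.6356 0.293  0.1786] yaw -66.08 tilt z [ 0.009   0.0047 -0.9999] open 0.995 F [ 0.11 -0.25  0.76]
delta now [0.2139 0.234  0.0261]
turn about tool z (units) -0.1125 deg -40.48418240032956 delta after turn [0.011  0.3169 0.0254]
```

```bash
python3 - <<'E'
from plant import r
import cv2
cv2.imwrite("pics/j5.png",cv2.resize(r.snapshot("side")[180:320,120:260],(560,560))[:,:,::-1])
E
```

```text
(no output)
```

View pics/j5.png

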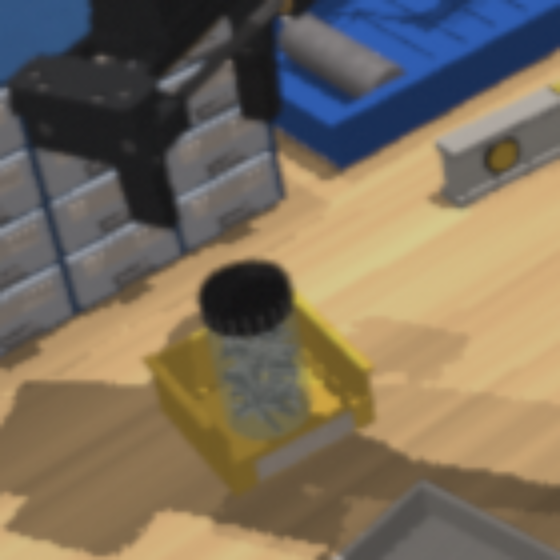

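```bash
python3 -m jog '[[0.006,0.0065,0,0,0],[0.014,0.0155,0,0,0],[0.019,0.021,0,0,0],[0.019,0.021,0,0,0],[0.019,0.021,0,0,0],[0.019,0.021,0,-0.01,0],[0.01,0.01,0,-0.02,0],[0,0,0,-0.0225,0],[0,0,0,-0.0225,0],[0,0,0,-0.0225,0],[0,0,0,-0.015,0],[0,0,0,0,0]]'; python3 - <<'E'
import pickle
from plant import r
from h import *
import cv2
C={n:r.get_calibration(n) for n in("side","top")}
for cam in C:
    im=r.snapshot(cam); cv2.imwrite(f"pics/c1{cam}.png",cv2.resize(im[130:260,230:400],(680,520))[:,:,::-1])
    for d in r.cut_out("bit_case_center",cam):
        l=d["rect"]
        if 270<l[0]<310 and 170<l[1]<215: 
            z=np.zeros((400,640),bool); print(cam,d["score"],l,fit([(C[cam],d["pixels"].astype(np.float32),z)],box(.104,.046,.075,.119),(.509,.003),True,np.pi))
E
python3 to.py 0.5087 0.0027 0.15 -25.6
```

```text
clock: 12.5
tool_pos: [0.5691, 0.146, 0.1714]
eef_rot: [0.975, -0.221, -0.001, 0.001]
contact_force: [-0.3, -0.7, 1.2]
opening: 1.0
side 0.74 [288.2, 198.4, 328.8, 232.2] (array([0.50711103, 0.00263815, 1.10781916]), np.float64(0.0557783842086792))
clock 12.7 pos [0.57   0.1468 0.1723] yaw -25.66 tilt z [-1.e-03 -7.e-04 -1.e+00] open 1.001 F [-0.88  0.53  0.07]
delta now [0.0072 0.1564 0.0224]
turn about tool z (units) -0.0002 deg -0.05671714587901988 delta after turn [0.007  0.1564 0.0224]
```

View pics/c1side.png

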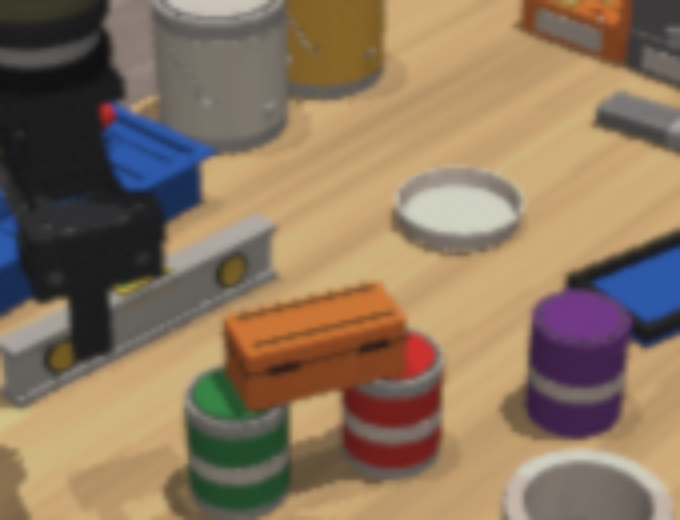

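View pics/c1top.png

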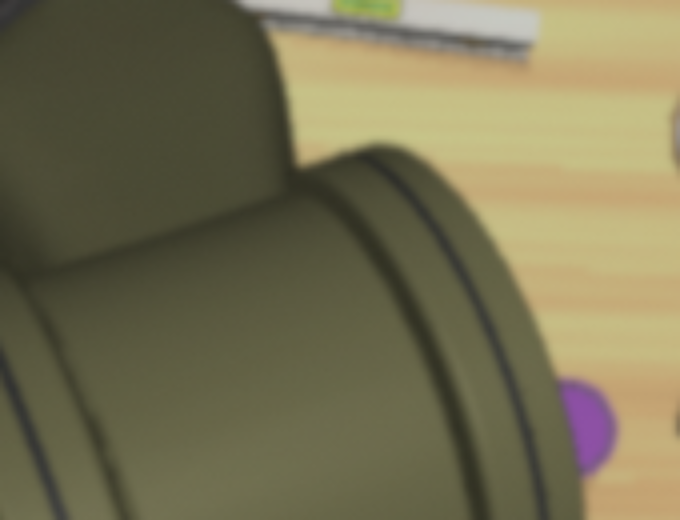

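```bash
python3 -m jog '[[0.0005,0.01,0,0.0015,0],[0.001,0.02,0,0,0],[0.001,0.025,0,0,0],[0.001,0.025,0,0,0],[0.001,0.025,0,0,0],[0.001,0.025,0,0,0],[0.001,0.018,0,0,0],[0.001,0.0085,0,0,0],[0,0,0,0,0],[0,0,0,0,0]]'; python3 to.py 0.508 0.0027 0.088 -26.2
```

```text
clock: 13.7
tool_pos: [0.5089, 0.0041, 0.1729]
eef_rot: [0.974, -0.226, 0.0, -0.001]
contact_force: [0.0, 0.6, -1.1]
opening: 1.001
clock 13.7 pos [0.5089 0.0041 0.1729] yaw -26.08 tilt z [ 1.e-03  8.e-04 -1.e+00] open 1.001 F [ 0.05  0.63 -1.11]
delta now [-0.0002  0.0018  0.0849]
turn about tool z (units) 0.0003 deg 0.11559830652805658 delta after turn [-0.0002  0.0018  0.0849]
```

```bash
python3 -m jog '[[0,0.0018,0.015,0,0],[0,0,0.02,0,0],[0,0,0.02,0,0],[0,0,0.018,0,0],[0,0,0.012,0,0],[0,0,0,0,0],[0,0,0,0,0]]'; python3 to.py 0.508 0.0027 0.088 -26.2
python3 - <<'E'
from plant import r
import cv2
cv2.imwrite("pics/c2.png",cv2.resize(r.snapshot("side")[130:260,230:400],(680,520))[:,:,::-1])
E
```

```text
clock: 14.4
tool_pos: [0.508, 0.0024, 0.0879]
eef_rot: [0.974, -0.225, 0.0, -0.0]
contact_force: [-0.1, 0.3, -0.1]
opening: 0.999
clock 14.4 pos [0.508  0.0024 0.0879] yaw -26.06 tilt z [ 4.e-04  3.e-04 -1.e+00] open 0.999 F [-0.13  0.29 -0.1 ]
delta now [-0.0001 -0.0003 -0.0001]
turn about tool z (units) 0.0004 deg 0.14406841775921464 delta after turn [-0.0001 -0.0003 -0.0001]
```

View pics/c2.png

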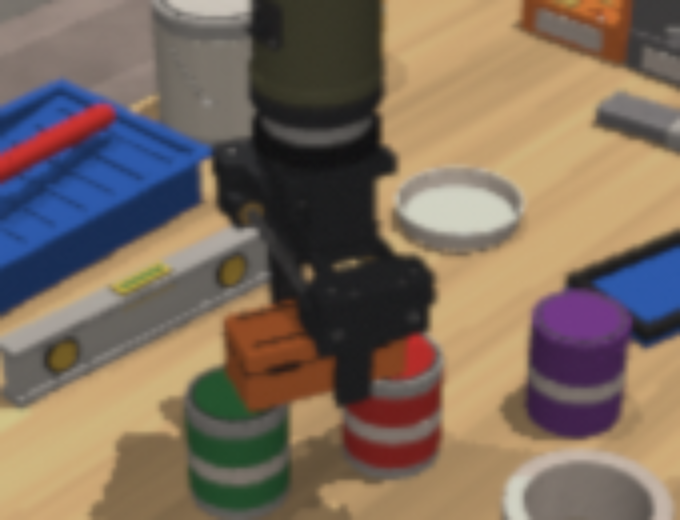

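```bash
python3 -m jog '[[0,0,0,0,0.2],[0,0,0,0,0.4],[0,0,0,0,0.5],[0,0,0,0,1],[0,0,0,0,1],[0,0,0,0,1],[0,0,0,0,1]]' 20; python3 -m jog '[[0,0,-0.003,0,1],[0,0,-0.007,0,1],[0,0,-0.012,0,1],[0,0,-0.015,0,1],[0,0,-0.015,0,1],[0,0,-0.015,0,1],[0,0,-0.01,0,1],[0,0,0,0,1]]'; python3 to.py 0.4457 -0.3242 0.13 -14.4
python3 - <<'E'
from plant import r
import cv2
cv2.imwrite("pics/c3.png",cv2.resize(r.snapshot("side")[130:260,230:400],(680,520))[:,:,::-1])
E
```

```text
clock: 15.15
tool_pos: [0.5072, 0.0017, 0.0877]
eef_rot: [0.974, -0.226, -0.0, 0.0]
contact_force: [-0.4, 1.2, 2.0]
opening: 0.515
clock: 15.95
tool_pos: [0.5086, 0.0017, 0.1664]
eef_rot: [0.974, -0.226, 0.002, -0.001]
contact_force: [-0.6, 0.7, -2.2]
opening: 0.517
clock 15.95 pos [0.5086 0.0017 0.1664] yaw -26.12 tilt z [ 3.3e-03  3.0e-04 -1.0e+00] open 0.517 F [-0.64  0.72 -2.22]
delta now [0.087  0.3203 0.0361]
turn about tool z (units) -0.0326 deg -11.722892669789161 delta after turn [0.0201 0.3314 0.0359]
```

View pics/c3.png

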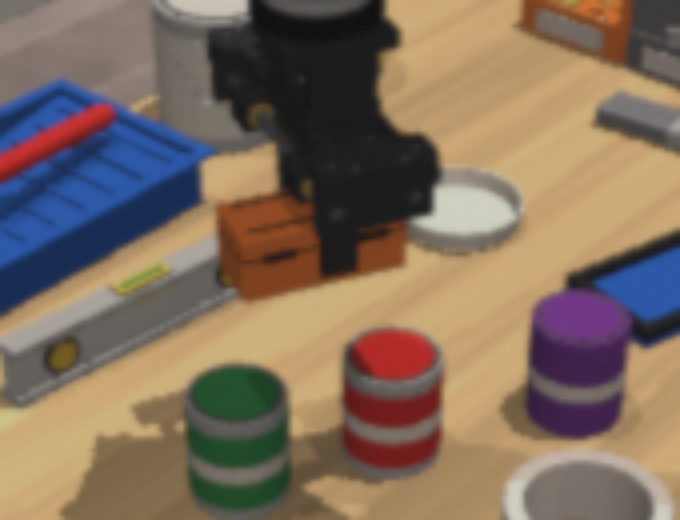

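```bash
python3 -m jog '[[0,0,0,-0.008,1],[0,0,0,-0.0123,1],[0,0,0,-0.0123,1],[0.0006,0.01,0,0,1],[0.0012,0.02,0,0,1],[0.0016,0.0265,0,0,1],[0.0016,0.0265,0,0,1],[0.0016,0.0265,0,0,1],[0.0016,0.0265,0,0,1],[0.0016,0.0265,0,0,1],[0.0016,0.0265,0,0,1],[0.0016,0.0265,0,0,1],[0.0016,0.0265,0,0,1],[0.0016,0.0265,0,0,1],[0.0016,0.0265,0,0,1],[0.0012,0.02,0,0,1],[0.0006,0.012,0,0,1],[0,0.005,0,0,1],[0,0,0,0,1],[0,0,0,0,1]]';  python3 to.py 0.4457 -0.3242 0.06 -14.4
python3 - <<'E'
from plant import r
import cv2
a=[cv2.resize(r.snapshot("side")[130:260,300:470],(400,306)),cv2.resize(r.snapshot("top")[160:290,340:510],(400,306))]
cv2.imwrite("pics/c4.png",cv2.hconcat(a)[:,:,::-1])
E
```

```text
clock: 18.0
tool_pos: [0.4446, -0.3234, 0.1647]
eef_rot: [0.992, -0.124, 0.0, -0.001]
contact_force: [-0.5, 0.9, -3.4]
opening: 0.518
clock 18.0 pos [ 0.4446 -0.3234  0.1647] yaw -14.28 tilt z [ 2.e-04  1.e-03 -1.e+00] open 0.518 F [-0.52  0.87 -3.37]
delta now [0.0013 0.0006 0.1047]
turn about tool z (units) 0.0003 deg 0.11999156602024641 delta after turn [0.0013 0.0006 0.1047]
```

View pics/c4.png

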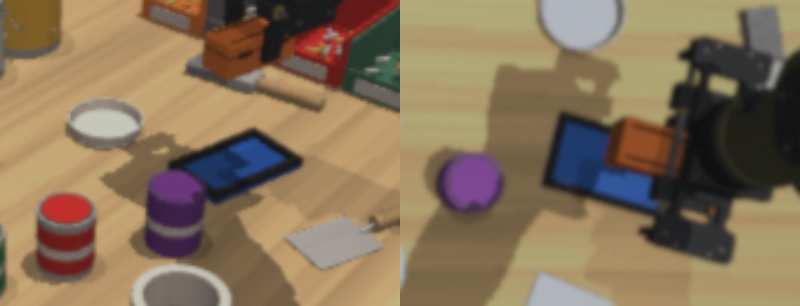

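```bash
python3 -m jog '[[0.0013,0.0006,0.01,0,1],[0,0,0.02,0,1],[0,0,0.025,0,1],[0,0,0.025,0,1],[0,0,0.02,0,1],[0,0,0.012,0,1],[0,0,0.008,0,1],[0,0,0,0,1],[0,0,0,0,1]]';  python3 to.py 0.4457 -0.3242 0.019 -14.4
python3 - <<'E'
from plant import r
import cv2
a=[cv2.resize(r.snapshot("side")[130:260,320:490],(400,306)),cv2.resize(r.snapshot("top")[160:290,340:510],(400,306))]
cv2.imwrite("pics/c5.png",cv2.hconcat(a)[:,:,::-1])
E
```

```text
clock: 19.0
tool_pos: [0.4458, -0.3258, 0.0452]
eef_rot: [0.992, -0.125, 0.001, 0.0]
contact_force: [0.8, 0.4, -2.1]
opening: 0.52
clock 19.0 pos [ 0.4458 -0.3258  0.0452] yaw -14.36 tilt z [ 1.e-03 -5.e-04 -1.e+00] open 0.52 F [ 0.84  0.42 -2.08]
delta now [-0.0006 -0.0016  0.0262]
turn about tool z (units) 0.0001 deg 0.040126600363805665 delta after turn [-0.0006 -0.0016  0.0262]
```

View pics/c5.png

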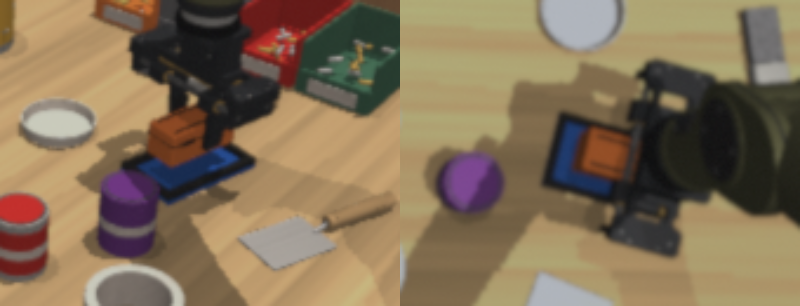

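```bash
cat > ov.py <<'E'
import pickle
from plant import r
from h import *
s=r.get_state();p=s["tool_pos"];z=p[2]-.013
P=box(.104,.046,z,z+.044); F=box(.126,.068,.006,.014)
out=[]
for cam,(a,b) in {"side":(130,320),"top":(160,340)}.items():
    c=r.get_calibration(cam); im=cv2.resize(r.snapshot(cam)[:,:,::-1],None,fx=4,fy=4,interpolation=cv2.INTER_CUBIC)
    for M,q,col in((P,(p[0],p[1],np.radians(75.6)),(255,0,255)),(F[1::2],(.4457,-.3242,1.318),(0,255,0))):
        h=cv2.convexHull(((proj(c,place(M,q))+.5)*4-.5).astype(np.float32)).astype(int); cv2.polylines(im,[h],True,col,1)
    out.append(cv2.resize(im[a*4:a*4+400,b*4:b*4+400],(400,400),interpolation=cv2.INTER_AREA))
cv2.imwrite("pics/c6.png",cv2.hconcat(out))
E
python3 ov.py
```

```text
(no output)
```

View pics/c6.png

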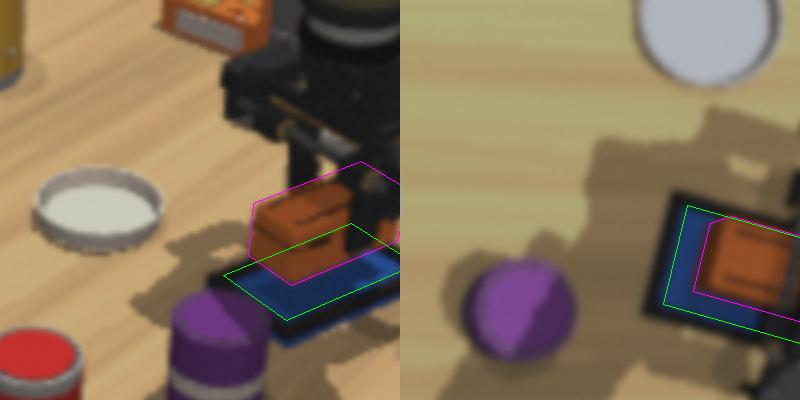

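```bash
python3 -m jog '[[0,-0.003,0.006,0,1],[0,0,0.006,0,1],[0,0,0.006,0,1],[0,0,0.003,0,1],[0,0,0.002,0,1],[0,0,0.001,0,1],[0,0,0,0,1],[0,0,0,0,1]]';  python3 to.py 0.4457 -0.3242 0.019 -14.4
```

```text
clock: 20.0
tool_pos: [0.4462, -0.3229, 0.0208]
eef_rot: [0.992, -0.125, 0.0, 0.0]
contact_force: [-0.5, -0.3, -3.7]
opening: 0.519
clock 20.0 pos [ 0.4462 -0.3229  0.0208] yaw -14.37 tilt z [ 3.e-04 -2.e-04 -1.e+00] open 0.519 F [-0.53 -0.31 -3.67]
delta now [-0.0001  0.0014  0.0018]
turn about tool z (units) 0.0001 deg 0.031852771566121874 delta after turn [-0.0001  0.0014  0.0018]
```

```bash
python3 -m jog '[[0,0,0.001,0,1],[0,0,0.001,0,1],[0,0,0,0,1],[0,0,0,0,1]]'
```

```text
clock: 20.4
tool_pos: [0.4461, -0.3229, 0.0188]
eef_rot: [0.992, -0.125, 0.0, 0.0]
contact_force: [-0.0, -0.2, -2.4]
opening: 0.517
```

```bash
python3 -m jog '[[0,0,0.001,0,1],[0,0,0,0,1],[0,0,0,0,1]]'
```

```text
clock: 20.7
tool_pos: [0.4461, -0.3229, 0.0187]
eef_rot: [0.992, -0.125, 0.0, 0.0]
contact_force: [-1.9, 0.7, 7.4]
opening: 0.522
```

```bash
python3 -m jog '[[0,0,0,0,0.45],[0,0,0,0,0.38],[0,0,0,0,0.2],[0,0,0,0,0],[0,0,0,0,0],[0,0,0,0,0],[0,0,-0.01,0,0],[0,0,-0.02,0,0],[0,0,-0.03,0,0],[0,0,-0.03,0,0],[0,0,-0.03,0,0],[0,0,-0.02,0,0],[0,0,0,0,0]]'
python3 - <<'E'
from plant import r
from h import *
C={n:r.get_calibration(n) for n in("side","top")}
o=[]
I={}
for cam in C:
    im=r.snapshot(cam);I[cam]=im
    for n,g in(("red_tin_center",(.484,-.043)),("green_tin_center",(.531,.05))):
        gp=proj(C[cam],np.array([[*g,.04]]))[0]
        for d in r.cut_out(n,cam):
            l=d["rect"]; ctr=np.array([(l[0]+l[2])/2,(l[1]+l[3])/2])
            if np.hypot(*(ctr-gp))<15: print(cam,n,round(d["score"],2),np.round(l),fit([(C[cam],d["pixels"].astype(np.float32),np.zeros((400,640),bool))],cyl(.032,0,.075),g,False))
o=[cv2.resize(I["side"][130:260,320:490],(400,306)),cv2.resize(I["top"][160:290,260:430],(400,306))]
cv2.imwrite("pics/c7.png",cv2.hconcat(o)[:,:,::-1])
E
python3 to.py 0.484 -0.043 0.038 -14.4
```

```text
clock: 22.0
tool_pos: [0.4476, -0.3236, 0.161]
eef_rot: [0.992, -0.125, 0.003, 0.001]
contact_force: [-0.1, -0.7, 0.2]
opening: 0.998
side red_tin_center 0.84 [316. 209. 342. 252.] (array([ 0.48317536, -0.04445374]), np.float64(0.03318524360656738))
side green_tin_center 0.95 [276. 219. 306. 260.] (array([0.52952153, 0.05041624]), np.float64(0.04276275634765625))
top red_tin_center 0.68 [314. 196. 342. 225.] (array([ 0.48718562, -0.04294145]), np.float64(0.03674072027206421))
top green_tin_center 0.66 [280. 181. 304. 206.] (array([0.53162971, 0.0510019 ]), np.float64(0.07419389486312866))
clock 22.3 pos [ 0.4454 -0.3224  0.1567] yaw -14.35 tilt z [-0.0019  0.0011 -1.    ] open 1.001 F [-0.38  0.31  0.3 ]
delta now [-0.0316 -0.2802  0.1189]
turn about tool z (units) 0.0001 deg 0.047719509090228485 delta after turn [-0.0318 -0.2802  0.1189]
```

View pics/c7.png

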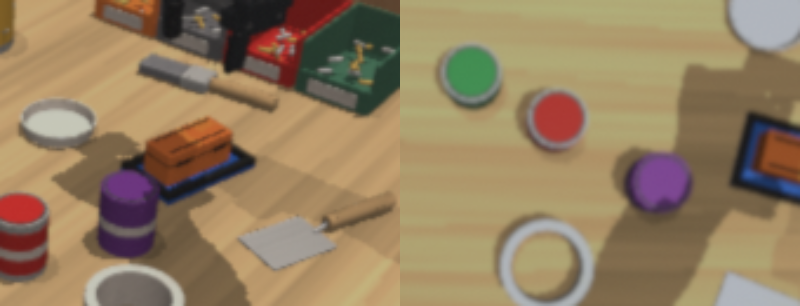

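```bash
python3 -m jog '[[-0.001,-0.01,0,0,0],[-0.002,-0.02,0,0,0],[-0.0035,-0.0312,0,0,0],[-0.0035,-0.0312,0,0,0],[-0.0035,-0.0312,0,0,0],[-0.0035,-0.0312,0,0,0],[-0.0035,-0.0312,0,0,0],[-0.0035,-0.0312,0,0,0],[-0.0035,-0.0312,0,0,0],[-0.003,-0.0214,0,0,0],[-0.0015,-0.01,0,0,0],[0,0,0,0,0],[0,0,0,0,0]]'; python3 to.py 0.485 -0.0437 0.038
```

```text
clock: 23.6
tool_pos: [0.484, -0.0448, 0.1575]
eef_rot: [0.992, -0.125, -0.0, 0.001]
contact_force: [-0.3, -0.6, -1.0]
opening: 1.001
clock 23.6 pos [ 0.484  -0.0448  0.1575] yaw -14.42 tilt z [-9.0e-04 -1.1e-03 -1.0e+00] open 1.001 F [-0.29 -0.56 -1.  ]
delta now [ 0.0007 -0.0015  0.1195]
```

```bash
python3 -m jog '[[0.0006,-0.0015,0.01,0,0],[0,0,0.02,0,0],[0,0,0.02,0,0],[0,0,0.012,0,0],[0,0,0.005,0,0],[0,0,0,0,0]]'; python3 to.py 0.485 -0.0437 0.038
python3 - <<'E'
from plant import r
import cv2
cv2.imwrite("pics/r1.png",cv2.resize(r.snapshot("side")[130:260,230:400],(680,520))[:,:,::-1])
E
```

```text
clock: 24.2
tool_pos: [0.4848, -0.0433, 0.0898]
eef_rot: [0.992, -0.126, -0.001, 0.0]
contact_force: [0.6, 0.6, 0.4]
opening: 1.003
clock 24.2 pos [ 0.4848 -0.0433  0.0898] yaw -14.43 tilt z [-1.7e-03 -5.0e-04 -1.0e+00] open 1.003 F [0.6  0.62 0.38]
delta now [0.0003 0.0003 0.0518]
```

View pics/r1.png

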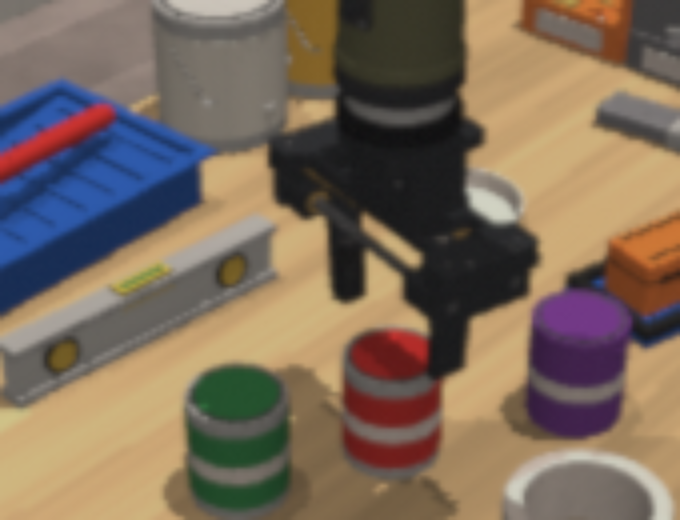

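```bash
python3 -m jog '[[0,0,0.01,0,0],[0,0,0.015,0,0],[0,0,0.015,0,0],[0,0,0.012,0,0],[0,0,0,0,0],[0,0,0,0,0.15],[0,0,0,0,0.22],[0,0,0,0,0.3],[0,0,0,0,1],[0,0,0,0,1],[0,0,0,0,1],[0,0,0,0,1]]' 25; python3 to.py 0.485 -0.0437 0.038
python3 -m jog '[[0,0,-0.004,0,1],[0,0,-0.01,0,1],[0,0,-0.015,0,1],[0,0,-0.02,0,1],[0,0,-0.02,0,1],[0,0,-0.02,0,1],[0,0,-0.015,0,1],[0,0,-0.006,0,1],[0,0,0,0,1]]'; python3 to.py 0.4497 0.3189 0.12
python3 - <<'E'
from plant import r
import cv2
cv2.imwrite("pics/r2.png",cv2.resize(r.snapshot("side")[130:260,230:400],(680,520))[:,:,::-1])
E
```

```text
clock: 25.45
tool_pos: [0.4853, -0.0425, 0.0392]
eef_rot: [0.992, -0.125, 0.0, 0.0]
contact_force: [-1.0, -0.0, 6.4]
opening: 0.716
clock 25.45 pos [ 0.4853 -0.0425  0.0392] yaw -14.37 tilt z [ 2.e-04 -2.e-04 -1.e+00] open 0.716 F [-0.96 -0.02  6.42]
delta now [0.     0.0012 0.0012]
clock: 26.35
tool_pos: [0.4857, -0.0428, 0.1495]
eef_rot: [0.992, -0.125, 0.001, -0.0]
contact_force: [-0.4, 0.2, -4.1]
opening: 0.722
clock 26.35 pos [ 0.4857 -0.0428  0.1495] yaw -14.39 tilt z [ 1.5e-03 -1.0e-04 -1.0e+00] open 0.722 F [-0.44  0.22 -4.11]
delta now [-0.1249 -0.3413  0.0294]
```

View pics/r2.png

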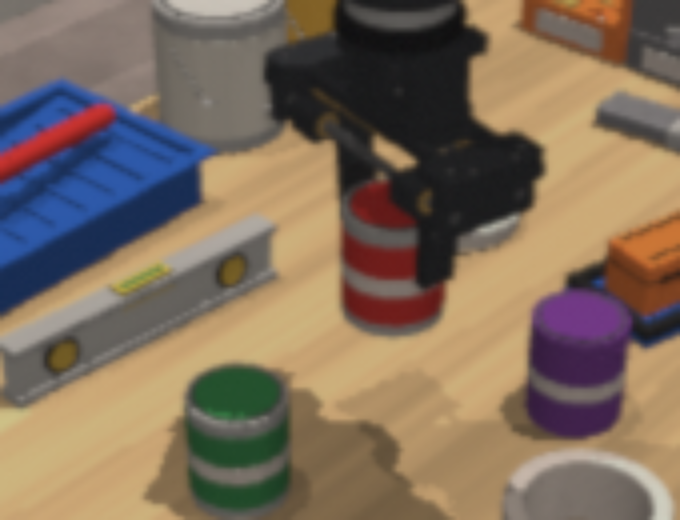

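```bash
python3 -m jog '[[-0.004,-0.01,0,0,1],[-0.007,-0.02,0,0,1],[-0.0095,-0.026,0,0,1],[-0.0095,-0.026,0,0,1],[-0.0095,-0.026,0,0,1],[-0.0095,-0.026,0,0,1],[-0.0095,-0.026,0,0,1],[-0.0095,-0.026,0,0,1],[-0.0095,-0.026,0,0,1],[-0.0095,-0.026,0,0,1],[-0.0095,-0.026,0,0,1],[-0.0095,-0.026,0,0,1],[-0.0095,-0.026,0,0,1],[-0.006,-0.016,0,0,1],[-0.0034,-0.0093,0,0,1],[0,0,0,0,1],[0,0,0,0,1]]'; python3 to.py 0.4497 0.3189 0.042
```

```text
clock: 28.1
tool_pos: [0.4492, 0.3173, 0.1482]
eef_rot: [0.992, -0.126, -0.0, 0.001]
contact_force: [0.6, -0.6, -3.7]
opening: 0.719
clock 28.1 pos [0.4492 0.3173 0.1482] yaw -14.43 tilt z [-6.0e-04 -2.5e-03 -1.0e+00] open 0.719 F [ 0.56 -0.64 -3.71]
delta now [ 1.000e-04 -1.900e-03  1.062e-01]
```

```bash
python3 -m jog '[[0,-0.0015,0.01,0,1],[0,0,0.02,0,1],[0,0,0.02,0,1],[0,0,0.015,0,1],[0,0,0.01,0,1],[0,0,0.005,0,1],[0,0,0,0,1]]'; python3 to.py 0.4497 0.3189 0.042
python3 - <<'E'
from plant import r
import cv2
cv2.imwrite("pics/r3.png",cv2.resize(r.snapshot("side")[230:380,150:320],(680,600))[:,:,::-1])
E
```

```text
clock: 28.8
tool_pos: [0.4494, 0.32, 0.0682]
eef_rot: [0.992, -0.125, -0.0, 0.0]
contact_force: [-0.1, 0.4, -3.7]
opening: 0.721
clock 28.8 pos [0.4494 0.32   0.0682] yaw -14.4 tilt z [-6.e-04 -9.e-04 -1.e+00] open 0.721 F [-0.14  0.38 -3.74]
delta now [0.0005 0.001  0.0262]
```

View pics/r3.png

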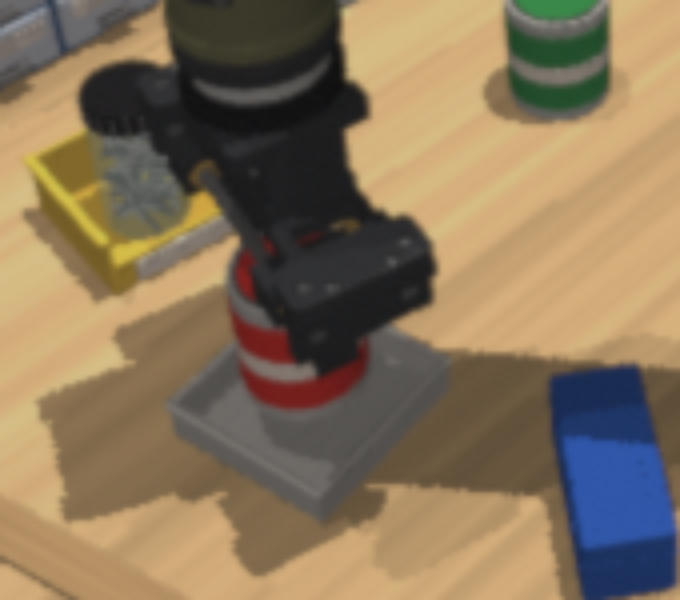

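```bash
python3 -m jog '[[0,0.001,0.007,0,1],[0,0,0.007,0,1],[0,0,0.006,0,1],[0,0,0.003,0,1],[0,0,0.002,0,1],[0,0,0.001,0,1],[0,0,0,0,1],[0,0,0,0,1]]'; python3 to.py 0.4497 0.3189 0.042
```

```text
clock: 29.65
tool_pos: [0.4493, 0.3197, 0.0428]
eef_rot: [0.992, -0.125, 0.0, -0.0]
contact_force: [0.3, -1.0, -4.2]
opening: 0.723
clock 29.65 pos [0.4493 0.3197 0.0428] yaw -14.36 tilt z [ 3.e-04  2.e-04 -1.e+00] open 0.723 F [ 0.33 -1.04 -4.19]
delta now [0.0005 0.0007 0.0008]
```

```bash
python3 -m jog '[[0,0,0.001,0,1],[0,0,0.0005,0,1],[0,0,0,0,1],[0,0,0,0,1]]'
```

```text
clock: 30.05
tool_pos: [0.4495, 0.3197, 0.0423]
eef_rot: [0.992, -0.125, 0.0, -0.0]
contact_force: [-0.0, -1.3, 5.7]
opening: 0.715
```

Contact. Release, retreat and look.

```bash
python3 -m jog '[[0,0,0,0,0.26],[0,0,0,0,0.2],[0,0,0,0,0.1],[0,0,0,0,0],[0,0,0,0,0],[0,0,0,0,0],[0,0,-0.01,0,0],[0,0,-0.02,0,0],[0,0,-0.03,0,0],[0,0,-0.03,0,0],[0,0,-0.02,0,0],[0,0,0,0,0]]'
python3 to.py 0.5305 0.0507 0.038 -14.4
python3 - <<'E'
from plant import r
import cv2
cv2.imwrite("pics/r4.png",cv2.resize(r.snapshot("side")[210:360,150:320],(680,600))[:,:,::-1])
E
```

```text
clock: 31.25
tool_pos: [0.4507, 0.3208, 0.1545]
eef_rot: [0.992, -0.125, 0.002, -0.002]
contact_force: [0.6, 1.0, 0.4]
opening: 0.998
clock 31.25 pos [0.4507 0.3208 0.1545] yaw -14.39 tilt z [ 0.0046  0.0039 -1.    ] open 0.998 F [0.64 1.   0.44]
delta now [0.144  0.2424 0.1158]
turn about tool z (units) 0.0 deg 0.009358828206998737 delta after turn [0.1441 0.2424 0.1158]
```

View pics/r4.png

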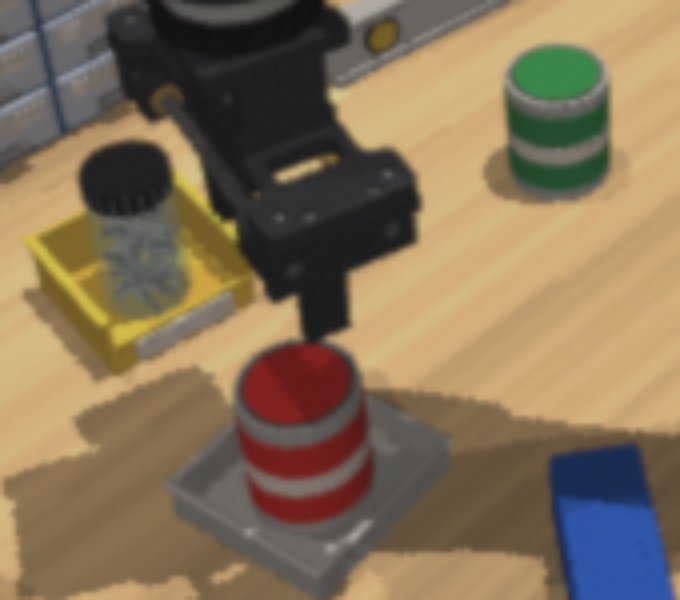

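```bash
python3 -m jog '[[0.006,0.01,0,0,0],[0.012,0.02,0,0,0],[0.016,0.027,0,0,0],[0.016,0.027,0,0,0],[0.016,0.027,0,0,0],[0.016,0.027,0,0,0],[0.016,0.027,0,0,0],[0.016,0.027,0,0,0],[0.016,0.027,0,0,0],[0.0095,0.0155,0,0,0],[0.005,0.008,0,0,0],[0,0,0,0,0],[0,0,0,0,0]]'; python3 to.py 0.5305 0.0507 0.09
python3 - <<'E'
from plant import r
from h import *
cam="side";C=r.get_calibration(cam);r.snapshot(cam)
for d in r.cut_out("green_tin_center",cam)[:2]:
    print(d["score"],d["rect"],fit([(C,d["pixels"].astype(np.float32),np.zeros((400,640),bool))],cyl(.032,0,.075),(.531,.05),False))
E
```

```text
clock: 32.6
tool_pos: [0.5285, 0.0498, 0.1508]
eef_rot: [0.992, -0.124, -0.001, -0.0]
contact_force: [-0.6, -1.0, -0.4]
opening: 0.997
clock 32.6 pos [0.5285 0.0498 0.1508] yaw -14.3 tilt z [-9.e-04  8.e-04 -1.e+00] open 0.997 F [-0.65 -1.03 -0.45]
delta now [ 0.0018 -0.0013  0.0608]
0.75 [275.8, 219.7, 301.6, 262.8] (array([0.52937401, 0.04950849]), np.float64(0.035176217555999756))
```

```bash
python3 -m jog '[[0.0016,-0.001,0.015,0,0],[0,0,0.02,0,0],[0,0,0.015,0,0],[0,0,0.01,0,0],[0,0,0,0,0]]'; python3 to.py 0.5305 0.0507 0.038
python3 - <<'E'
from plant import r
import cv2
cv2.imwrite("pics/g1.png",cv2.resize(r.snapshot("side")[130:260,230:400],(680,520))[:,:,::-1])
E
```

```text
clock: 33.2
tool_pos: [0.5299, 0.0502, 0.0902]
eef_rot: [0.992, -0.124, -0.001, 0.0]
contact_force: [0.3, -0.9, 0.2]
opening: 1.003
clock 33.2 pos [0.5299 0.0502 0.0902] yaw -14.26 tilt z [-2.2e-03 -2.0e-04 -1.0e+00] open 1.003 F [ 0.33 -0.95  0.23]
delta now [ 0.0005 -0.0006  0.0522]
```

View pics/g1.png

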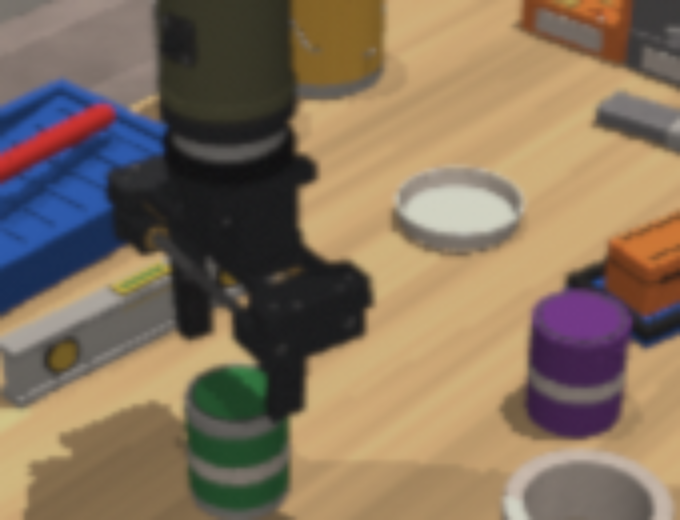

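Same straddle as with the red tin. Descend, grip, lift.

```bash
python3 -m jog '[[0,0,0.01,0,0],[0,0,0.015,0,0],[0,0,0.015,0,0],[0,0,0.012,0,0],[0,0,0,0,0],[0,0,0,0,0.15],[0,0,0,0,0.22],[0,0,0,0,0.3],[0,0,0,0,1],[0,0,0,0,1],[0,0,0,0,1],[0,0,0,0,1]]' 25; python3 to.py 0.5305 0.0507 0.038
python3 -m jog '[[0,0,-0.004,0,1],[0,0,-0.01,0,1],[0,0,-0.015,0,1],[0,0,-0.02,0,1],[0,0,-0.02,0,1],[0,0,-0.02,0,1],[0,0,-0.01,0,1],[0,0,0,0,1]]'; python3 to.py 0.625 -0.288 0.12
python3 - <<'E'
from plant import r
import cv2
cv2.imwrite("pics/g2.png",cv2.resize(r.snapshot("side")[130:260,230:400],(680,520))[:,:,::-1])
E
```

```text
clock: 34.45
tool_pos: [0.531, 0.0495, 0.0397]
eef_rot: [0.992, -0.125, 0.0, -0.0]
contact_force: [-0.5, -0.2, 5.5]
opening: 0.72
clock 34.45 pos [0.531  0.0495 0.0397] yaw -14.37 tilt z [ 6.e-04 -0.e+00 -1.e+00] open 0.72 F [-0.47 -0.17  5.53]
delta now [-0.0008 -0.0011  0.0017]
clock: 35.25
tool_pos: [0.5316, 0.0494, 0.1395]
eef_rot: [0.992, -0.125, 0.001, -0.0]
contact_force: [0.0, 0.3, -4.1]
opening: 0.718
clock 35.25 pos [0.5316 0.0494 0.1395] yaw -14.39 tilt z [ 2.5e-03  4.0e-04 -1.0e+00] open 0.718 F [ 0.02  0.34 -4.08]
delta now [0.1743 0.3036 0.0196]
```

View pics/g2.png

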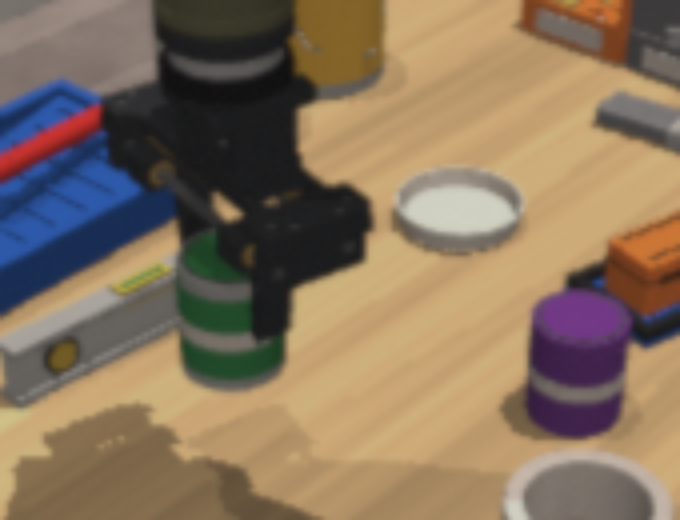

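```bash
python3 -m jog '[[0.006,0.01,0,0,1],[0.011,0.02,0,0,1],[0.0142,0.025,0,0,1],[0.0142,0.025,0,0,1],[0.0142,0.025,0,0,1],[0.0142,0.025,0,0,1],[0.0142,0.025,0,0,1],[0.0142,0.025,0,0,1],[0.0142,0.025,0,0,1],[0.0142,0.025,0,0,1],[0.0142,0.025,0,0,1],[0.0142,0.025,0,0,1],[0.01,0.016,0,0,1],[0.0045,0.007,0,0,1],[0,0,0,0,1],[0,0,0,0,1]]'; python3 to.py 0.624 -0.2875 0.043
```

```text
clock: 36.9
tool_pos: [0.6232, -0.2856, 0.1374]
eef_rot: [0.992, -0.124, -0.001, -0.001]
contact_force: [-0.6, 0.0, -3.6]
opening: 0.718
clock 36.9 pos [ 0.6232 -0.2856  0.1374] yaw -14.29 tilt z [-0.0016  0.0018 -1.    ] open 0.718 F [-0.57  0.01 -3.59]
delta now [0.0015 0.0017 0.0944]
```

```bash
python3 -m jog '[[0.001,0.001,0.01,0,1],[0,0,0.02,0,1],[0,0,0.018,0,1],[0,0,0.012,0,1],[0,0,0.006,0,1],[0,0,0,0,1]]'; python3 to.py 0.624 -0.2875 0.043
python3 - <<'E'
from plant import r
import cv2
a=[cv2.resize(r.snapshot("side")[120:220,290:420],(400,306)),cv2.resize(r.snapshot("top")[110:210,350:480],(400,306))]
cv2.imwrite("pics/g3.png",cv2.hconcat(a)[:,:,::-1])
E
```

```text
clock: 37.5
tool_pos: [0.6239, -0.2879, 0.0711]
eef_rot: [0.992, -0.125, -0.001, -0.0]
contact_force: [0.0, 0.1, -3.6]
opening: 0.723
clock 37.5 pos [ 0.6239 -0.2879  0.0711] yaw -14.34 tilt z [-1.8e-03  6.0e-04 -1.0e+00] open 0.723 F [ 0.03  0.09 -3.61]
delta now [ 0.0001 -0.0005  0.0281]
```

View pics/g3.png

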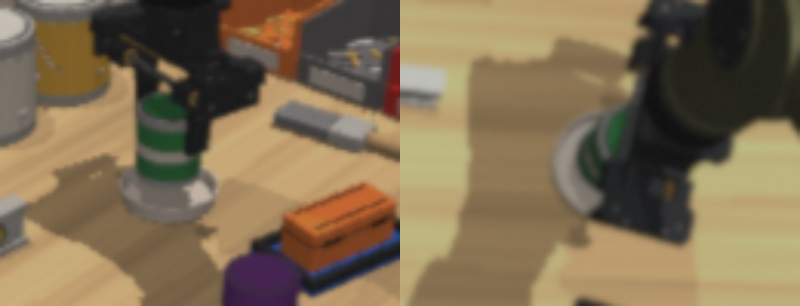

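```bash
python3 -m jog '[[0,0,0.007,0,1],[0,0,0.007,0,1],[0,0,0.006,0,1],[0,0,0.004,0,1],[0,0,0.002,0,1],[0,0,0.001,0,1],[0,0,0,0,1],[0,0,0,0,1]]'; python3 to.py 0.624 -0.2875 0.043
```

```text
clock: 38.4
tool_pos: [0.6247, -0.2884, 0.0454]
eef_rot: [0.992, -0.125, 0.0, 0.0]
contact_force: [-0.0, 0.2, -3.6]
opening: 0.718
clock 38.4 pos [ 0.6247 -0.2884  0.0454] yaw -14.37 tilt z [ 5.e-04 -2.e-04 -1.e+00] open 0.718 F [-0.04  0.24 -3.63]
delta now [-0.0009 -0.0007  0.0024]
```

```bash
python3 -m jog '[[0,0,0.001,0,1],[0,0,0.001,0,1],[0,0,0.001,0,1],[0,0,0,0,1],[0,0,0,0,1]]'
```

```text
clock: 38.9
tool_pos: [0.6245, -0.2885, 0.0429]
eef_rot: [0.992, -0.125, 0.0, 0.0]
contact_force: [-2.4, 1.2, 3.9]
opening: 0.719
```

```bash
python3 -m jog '[[0,0,0,0,0.26],[0,0,0,0,0.2],[0,0,0,0,0.1],[0,0,0,0,0],[0,0,0,0,0],[0,0,0,0,0],[0,0,-0.01,0,0],[0,0,-0.02,0,0],[0,0,-0.03,0,0],[0,0,-0.03,0,0],[0,0,-0.03,0,0],[0,0,-0.02,0,0],[0,0,-0.02,0,0],[0,0.02,0,0,0],[0,0.03,0,0,0],[0,0.03,0,0,0],[0,0.03,0,0,0],[0,0.02,0,0,0],[0,0,0,0,0]]'
python3 - <<'E'
from plant import r
import cv2
cv2.imwrite("pics/e_side.png",r.snapshot("side")[:,:,::-1]);cv2.imwrite("pics/e_top.png",r.snapshot("top")[:,:,::-1])
E
```

```text
clock: 40.8
tool_pos: [0.5901, -0.4189, 0.2026]
eef_rot: [0.992, -0.128, -0.0, 0.002]
contact_force: [-0.6, 0.3, 0.9]
opening: 0.999
```

View pics/e_side.png

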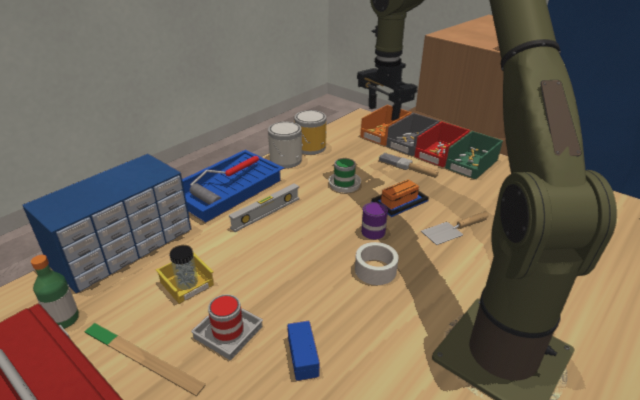

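View pics/e_top.png

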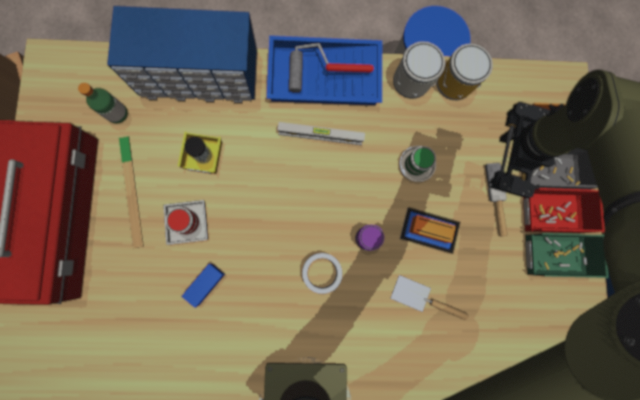

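All four look to be in their holders: jar at side (184,268), case (401,192), red tin (225,318), green tin (344,174). The level is at (265,207), where it started. Checking the poses numerically.

```bash
python3 - <<'E'
from plant import r
from h import *
T={"nail_jar_center":(cyl(.025,.003,.097),(.632,.29),0),"bit_case_center":(box(.104,.046,.006,.05),(.4457,-.3242),1),"red_tin_center":(cyl(.032,.003,.078),(.4497,.3189),0),"green_tin_center":(cyl(.032,.003,.078),(.6248,-.2877),0),"level":(box(.23,.022,0,.046),(.6968,-.0271),1)}
for cam in("side","top"):
    C=r.get_calibration(cam);r.snapshot(cam)
    for n,(P,g,y) in T.items():
        gp=proj(C,np.array([[*g,P[:,2].mean()]]))[0]
        for d in r.cut_out(n,cam):
            l=d["rect"]
            if np.hypot((l[0]+l[2])/2-gp[0],(l[1]+l[3])/2-gp[1])<15:
                x,e=fit([(C,d["pixels"].astype(np.float32),np.zeros((400,640),bool))],P,g,y,np.pi); print(cam,n,"off mm",np.round((x[:2]-g)*1e3,1),np.round(x[2:],3),round(e,3));break
E
python3 to.py 0 0 0|head -1
```

```text
side nail_jar_center off mm [-1.  -0.8] [] 0.056
side bit_case_center off mm [0.6 1.9] [4.533] 0.135
side red_tin_center off mm [-1.4 -0.4] [] 0.036
side green_tin_center off mm [ 1.2 -3. ] [] 0.075
side level off mm [-1.  -1.1] [1.49] 0.065
top nail_jar_center off mm [ 0.6 -0.4] [] 0.045
top bit_case_center off mm [2.1 4.6] [1.299] 0.058
top red_tin_center off mm [ 0.4 -0.1] [] 0.041
top green_tin_center off mm [0.7 1.3] [] 0.038
top level off mm [1.3 2.3] [1.472] 0.077
clock 41.5 pos [ 0.5923 -0.4142  0.2022] yaw -14.36 tilt z [-0. -0. -1.] open 0.999 F [-0.07 -0.42  0.5 ]
```

All are within margin (12–17 mm for the jar and tins, 11 mm for the case) and upright. Handing in.

```bash
python3 -c "
from plant import r
print(r.finish_job())"
```

```text
the job is handed in; nothing more can be done
None
```

I unstacked the pile in the order asked and handed the job in at about 41.5 s of the 106 s allowed. The jar of nails is in the yellow bin, the orange case in the foam recess, the red tin in the square tray and the green tin in the round white tray. Each was lowered until the force reading showed contact (readings of 4–7 N), then released. The blue and purple look-alikes were left alone.

**Last checks:** both cameras show all four standing or lying properly in their holders. The gripper was open and clear of everything.
- **Jar and red tin:** within about 2 mm of their holders' centres.
- **Green tin:** about 1–3 mm off, and the two cameras disagree on which way. The margin is 12 mm.
- **Case:** 2–5 mm off in y, with 11 mm of margin. The side camera's fit of it was rougher (mismatch 0.135) than the top camera's.
- **Level:** unchanged within the 1–3 mm spread between the cameras.

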